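Feed a small box into the stamping jig with the push stick

TASK

The small kraft box lies loosely in the flared infeed of the wooden stamping jig. Pick up the push stick by its handle and, without touching the box with the gripper, use the stick's nose to feed the box down the channel until the brass spring catch has snapped out behind it, then on until it is home: hold it for a moment against the hidden end stop with a push of about 8 N, and never push it with more than 18 N, which would crush it. Then draw the stick out and lay it flat on the bench clear of the jig, without disturbing the tape measure or the ink pad.

Things in the scene. Friction and masses are not known exactly. Their poses are not given: they have to be found in the camera images.
- jig: Wooden stamping jig, fixed: plywood base 92 mm wide, 6 mm thick, x -95..+130 mm, carrying a straight channel. Origin on the bench top on the channel's centre line, below the tunnel mouth; +x = feed direction, z up. Open infeed x -80..0 mm: its walls (tops 24 mm above the bench) narrow from 68 to 28 mm apart. Channel floor 6 mm above the bench.
- tunnel_mouth (a point): Centre of the tunnel mouth, 17 mm above the bench, at jig x = 0; axes as the jig's. The tunnel runs x 0..125 mm, 28 mm wide (y -14..+14) and 22 mm high inside (6 to 28 mm above the bench); aluminium roof, top 32 mm above the bench, with a window at x 50..80 mm, y -8..+8 mm.
- stop_range_mid (a point): Middle of the range of the hidden, rigid end stop's face: jig x = 94.5 mm, 17 mm above the bench. Catch and stop are both set by hand and not measured: the catch's rear edge is anywhere at x 26..46 mm, the stop face 55 to 62 mm beyond that (so at x 81..108 mm). Once past the catch the 52 mm long box has 3 to 10 mm left to slide freely before it meets the stop.
- catch (a joint): Brass spring catch in the left (+y) channel wall: how far it is pushed back, m. 0 = out, 5 mm into the channel; 0.002 to 0.005 with the box beside it; at most 0.008. The box meets a 24 degree ramp (15 mm with flat); square behind, it snaps to 0 once the box is past. Passing takes 1 to 8 N; the push drops to near nothing at the snap, then rises steeply at the end stop.
- gift_box: Small stamped kraft box, 26 x 52 x 20 mm, about 40 g; easily crushed (18 N at most). Origin at the centre of its underside; its long side is its y axis, roughly along the channel. It starts on the infeed's floor, its centre 50 to 58 mm before the tunnel mouth, up to 4 mm aside and 6 degrees askew.
- stick_handle (a point): Centre of the push stick's dark wooden handle, 34 mm above the stick's underside; x axis to the nose, z up. Handle 44 mm long (x), 14 mm wide (y), 10 to 46 mm above the underside; grasp across its width. Under it a foot 65 x 26 x 10 mm (x -35..+30 mm), then a strip 10 mm wide and thick to the nose, 160 mm ahead of the handle centre. 120 g; stands flat on the bench.
- stick_nose (a point): Centre of the flat rubber-faced end of the push stick's nose (10 x 10 mm), 160 mm ahead of the handle centre and 5 mm above the stick's underside.
- tape_measure_mid (a point): Centre of the yellow tape measure (68 x 71 x 35 mm), loose on the bench, a bystander.
- ink_pad_mid (a point): Centre of the grey ink pad (65 x 99 x 19 mm), loose on the bench, a bystander.
Not all that is in view belongs to the job. What is shaped like the gift_box but black or blue is not meant.

How it is judged:
By the outcome, as a careful person would: the job done as asked, in the order asked, and still so for the second after the job is handed in, with the robot touching nothing.
It also fails if it takes over 67 s, if anything falls off the work surface, if the arm or the gripper's body presses on something with over 40 N, if the wrist force passes 120 N, or if a joint passes its speed limit or range.

ROBOT

A 7-joint arm with a two-finger parallel gripper is mounted at the origin on a cart in front of the work surface, level with it; the furniture and walls round the work are solid. World frame = base frame: x ahead of the robot, y to its left, z up, the work surface at z = 0. Lengths are in mm, angles in rad, forces in N, time in s.
With the tool pointing down it reaches from about 400 to 875 mm from the base axis. Payload 4.4 kg.
Tool frame: the origin (TCP) lies where the fingers leave the gripper's body, on its centre line; the fingertips stand 73 mm ahead of it and the grasp point (between the pads) lies 54 mm ahead of it; z points along the fingers, y is the line along which they close (so a half turn about z gives the same grasp; the last joint's range is limited). The gripper opens to 85 mm and grips with 20 to 120 N. Pads are 22 mm wide; open, the fingers measure 114 mm over their backs; the gripper's body (76 mm by 85 mm) begins 54 mm behind the grasp point. The pads swing forward as they close: fully open they stand 13 mm farther back than shut.
Start: joints at [1.049, 0.628, 0.038, 1.517, -0.027, 0.996, -0.02], TCP at [286.143, -583.643, 303.913] pointing down, gripper open.
Joint ranges: [-3.06, 3.06], [-0.37, 2.12], [-1.25, 1.32], [0.18, 2.47], [-1.1, 4.24], [0.23, 1.98], [-2.94, 2.94]. Speed limits (rad/s): [2.57, 2.57, 3.14, 3.14, 3.14, 3.14, 3.14].

INTERFACE

Orientations are given as [roll, pitch, yaw] about the fixed x, y, z axes, in that order (R = Rz(yaw) Ry(pitch) Rx(roll)).
In Python, from cell import ctrl gives the robot as it stands.
- The arm moves only by the tool send_rows, never from a script. Its argument "rows" is a list that holds one entry, the list of rows, each a list of 6 numbers: the shift along the tool's x, y, z in cm, then the turn, a rotation vector about the tool's x, y, z in rad. In form: [[[tx, ty, tz, wx, wy, wz], ...]]. A call has 1 to 10 rows; each row is the pose to reach, as a shift and turn from the pose commanded when the call began, along the tool's axes at that moment; what a row does not reach only later rows make up. A row lasts 1/10 s, in which the tool goes at most 50 mm and 8.59 degrees, less where a joint would pass 70% of its speed; a pose out of reach is approached as far as the arm can. A call with a gripper value outside its range is refused whole. "grip" is the closure in counts, from 0 (fully open) to 255 (shut), set as the call begins (left out, the last holds). The fingers move at their own pace and stop on an object; the grip force is fixed at half the most. Time passes only in rows, so rows that repeat a pose let the fingers close. It gives the time, the measured TCP pose, the force, the opening and the grip force at its end, in the units of the state.
- ctrl.read_state(): the state, without advancing time (a new reading comes with each control period).
- ctrl.get_image(name): name is "scene" or "top" or "wrist"; returns a dict with "pixels" (420x560x3 uint8, red, green, blue), "fx", "fy", "cx", "cy" (pixels), "extrinsics" (4x4, takes a point from camera to world coordinates); the wrist camera has in their place "mount" (4x4, takes a point from camera to tool coordinates, whose origin is the TCP and whose axes are the flange's). Camera axes: x right, y up, looking along -z (the intrinsics and any distortion apply to the point x, -y, -z); pixel columns grow to the right and rows downward; lengths in mm; the calibration is good to about 2 mm. A picture is of the moment at which its call begins: read the wrist's pose just before it. There is no depth.
- ctrl.finish_job(): hands the job in; it is judged then, once.
The state is a dict: "clock": time; "qpos": joint angles; "qd": joint speeds; "tau": joint torques, N m; "eef_pos": TCP position; "tool_rot": TCP orientation; "force": force on the tool from outside, world axes, zero at the start; "torque": the same for the moment, N m; "width": finger opening in mm; "gripper_force": force on a finger pad.
Only numpy, scipy, OpenCV 4.12 (cv2) and the standard library are available. Lean on these libraries where they do the work, as an engineer would, in place of code of your own. Each camera call takes 0.05 s, during which the arm holds its last target. There are 200 camera calls.

## Working session

There is one attempt and no reset: what is moved stays moved. The work goes in short steps, Python scripts to look and compute and a tool call to move; the robot and the scene stay as the last step left them, time stands still between calls to the robot, and variables do not carry over. Pictures are saved under pics/ and viewed, at most 10 in all, crops included, and the job is handed in when it is done.

Besides the shell and the picture viewer there is one more tool, called as name(argument=value, ...) on one line, values as JSON. send_rows: Moves the arm, as the interface text tells. Its arguments: {"type":"object","properties":{"rows":{"type":"array","items":{"type":"array","items":{"type":"array","items":{"type":"number"}}}},"grip":{"type":"number"}},"required":["rows"]}

```bash
ls; mkdir -p pics; cat > h.py <<'E'
import numpy as np,cv2
from cell import ctrl
from scipy.spatial.transform import Rotation as R
def save(n,f):
    d=ctrl.get_image(n); np.savez('pics/'+f+'.npz',**{k:np.array(v) for k,v in d.items()})
    cv2.imwrite('pics/'+f+'.png',d['pixels'][:,:,::-1]); return d
def load(f): return dict(np.load('pics/'+f+'.npz',allow_pickle=True))
def ray(d,u,v,E=None):
    E=d['extrinsics'] if E is None else E
    r=E[:3,:3]@np.array([(u-d['cx'])/d['fx'],-(v-d['cy'])/d['fy'],-1.]); return E[:3,3],r
def onz(d,u,v,z,E=None):
    o,r=ray(d,u,v,E); return o+r*(z-o[2])/r[2]
def tool():
    s=ctrl.read_state(); T=np.eye(4); T[:3,:3]=R.from_euler('xyz',s['tool_rot']).as_matrix(); T[:3,3]=s['eef_pos']; return T,s
E
python3 - <<'E'
from h import *
a=save('top','top0');b=save('scene','scene0')
for d in(a,b): print({k:(v if k!='pixels' else v.shape) for k,v in d.items()})
print(tool())
cv2.imwrite('pics/both.png',cv2.resize(np.vstack([a['pixels'],b['pixels']])[:,:,::-1],None,fx=.71,fy=.71))
E
```

```text
pics
{'pixels': (420, 560, 3), 'fx': 395.8919466817726, 'fy': 395.8919466817726, 'cx': 284.47064403472376, 'cy': 211.66911829524207, 'extrinsics': array([[-1.95701699e-02,  9.97333359e-01, -7.03077510e-02,
         4.33437607e+02],
       [-9.99808464e-01, -1.95363836e-02,  1.16821244e-03,
         4.64713607e+01],
       [-2.08461958e-04,  7.03171467e-02,  9.97524664e-01,
         1.26775830e+03],
       [ 0.00000000e+00,  0.00000000e+00,  0.00000000e+00,
         1.00000000e+00]])}
{'pixels': (420, 560, 3), 'fx': 505.67401896527775, 'fy': 505.67401896527775, 'cx': 279.5624968128927, 'cy': 204.39275195265353, 'extrinsics': array([[-4.94406174e-01,  6.21782040e-01, -6.07412241e-01,
        -2.89958163e+02],
       [-8.69166702e-01, -3.45135082e-01,  3.54162418e-01,
         5.35174436e+02],
       [ 1.05725574e-02,  7.03042580e-01,  7.11069161e-01,
         1.02261024e+03],
       [ 0.00000000e+00,  0.00000000e+00,  0.00000000e+00,
         1.00000000e+00]])}
(array([[ 8.97894564e-01,  4.40209914e-01, -7.63256501e-04,
         2.85971095e+02],
       [ 4.40210576e-01, -8.97893263e-01
[... 203 characters left out ...]
00000e+00]]), {'clock': 0.1, 'qpos': array([ 1.04916777,  0.62924174,  0.03844845,  1.51825299, -0.02700757,
        0.9963247 , -0.01998862]), 'qd': array([ 0.00054342, -0.00082376,  0.00049598, -0.00314011, -0.000952  ,
        0.00087714, -0.00074913]), 'tau': array([ 3.97906799e-03, -5.64522886e+01,  1.23071998e+00, -1.93970668e+01,
        1.12312892e-02,  5.40371781e-03,  4.10646135e-05]), 'eef_pos': array([ 285.97109463, -583.22786634,  303.09352298]), 'tool_rot': array([-3.13988384e+00,  1.22736500e-05,  4.55833182e-01]), 'force': array([ 0.2957888 , -0.06876838,  0.53284657]), 'torque': array([ 0.00826489, -0.03606983, -0.0493502 ]), 'gripper_force': 0.0, 'width': 85.5376878963637})
```

View pics/top0.png

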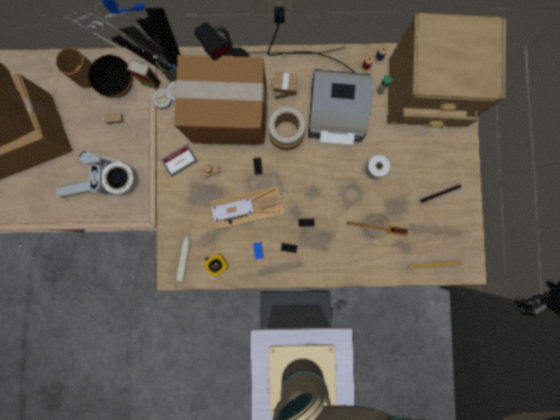

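View pics/scene0.png

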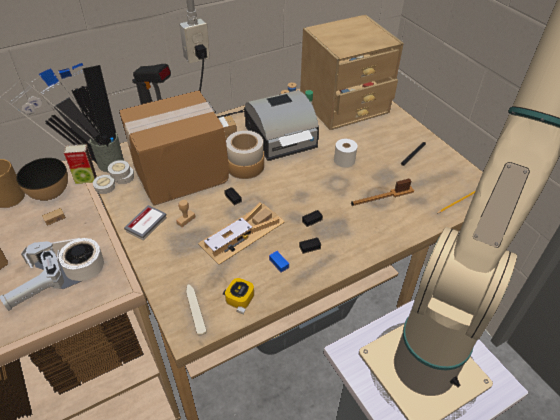

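```bash
python3 - <<'E'
from h import *
a=load('top0')['pixels'];b=load('scene0')['pixels']
A=cv2.resize(a[175:245,200:300],(800,560)[:2],interpolation=3)[:, :]
A=cv2.resize(a[180:235,205:290],None,fx=4.6,fy=4.6,interpolation=2)
A2=cv2.resize(a[205:245,335:420],None,fx=4.6,fy=4.6,interpolation=2)
B=cv2.resize(b[195:265,195:290],None,fx=4.1,fy=4.1,interpolation=2)
B2=cv2.resize(b[170:220,345:420],None,fx=4.1,fy=4.1,interpolation=2)
c=np.zeros((600,800,3),np.uint8)
for I,(x,y) in((A,(0,0)),(A2,(0,300)),(B,(400,0)),(B2,(400,300))): c[y:y+I.shape[0],x:x+I.shape[1]]=I[:600-y,:800-x]
cv2.imwrite('pics/c1.png',c[:,:,::-1])
d=load('top0');s=load('scene0')
for n,u,v,z in(('handle',397,230.5,46),('nose',349,223.5,5),('tun end',212,210,6),('infeedend',280,205,24)): print(n,onz(d,u,v,z))
print('nose s',onz(s,353,203,5),'handle s',onz(s,403,183,46))
E
```

```text
handle [ 454.56199076 -300.70742663   46.        ]
nose [ 480.57148355 -160.1237066     5.        ]
tun end [532.25235378 276.4686921    6.        ]
infeedend [542.45380429  58.69638725  24.        ]
nose s [ 482.77797678 -157.04964549    5.        ] handle s [ 448.2126631  -300.69589057   46.        ]
```

View pics/c1.png

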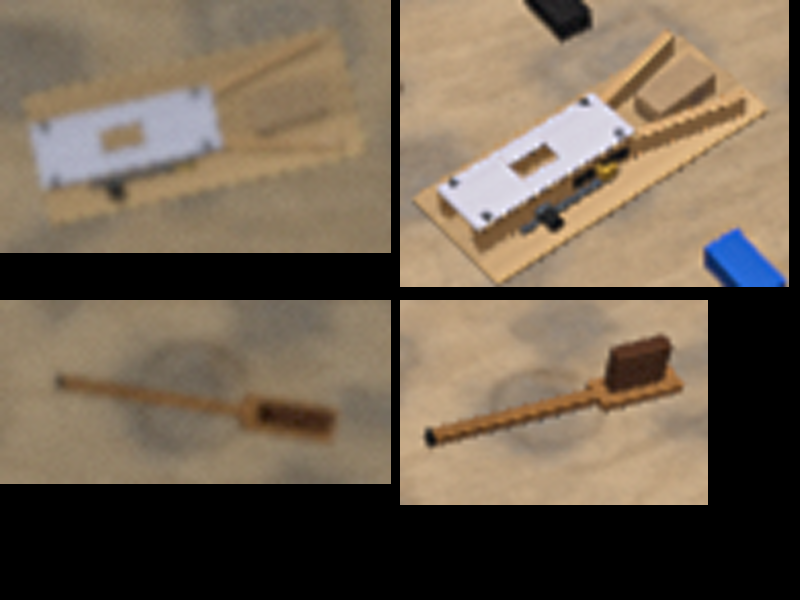

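```bash
python3 - <<'E'
from h import *
for n,box in (('top0',(200,180,262,235)),('scene0',(195,205,265,260))):
    d=load(n);p=d['pixels'];h=cv2.cvtColor(p,cv2.COLOR_RGB2HSV)
    m=((h[...,1]<60)&(h[...,2]>140)).astype(np.uint8); k=np.zeros_like(m); x0,y0,x1,y1=box;k[y0:y1,x0:x1]=1;m&=k
    c=max(cv2.findContours(m,0,1)[0],key=cv2.contourArea)
    P=np.array([onz(d,u,v,32)[:2] for u,v in c[:,0]],np.float32)
    r=cv2.minAreaRect(P);print(n,'roof',r, cv2.boxPoints(r).round(1).tolist())
for n,(x0,y0,x1,y1) in (('top0',(340,215,415,240)),('scene0',(345,175,420,215))):
    d=load(n);p=d['pixels'][y0:y1,x0:x1].astype(int);h=cv2.cvtColor(p.astype(np.uint8),cv2.COLOR_RGB2HSV)
    m=(h[...,2]<90).astype(np.uint8)
    nc,l,st,ce=cv2.connectedComponentsWithStats(m)
    for i in range(1,nc):
        if st[i,4]>3: print(n,st[i],(ce[i]+[x0,y0]).round(1))
E
```

```text
top0 roof ((532.3068237304688, 210.2218017578125), (48.0558967590332, 130.96461486816406), 13.004337310791016) [[494.20001220703125, 268.6000061035156], [523.5999755859375, 141.0], [570.5, 151.8000030517578], [541.0, 279.3999938964844]]
scene0 roof ((529.0448608398438, 211.29295349121094), (45.81800842285156, 125.72649383544922), 11.870047569274902) [[493.70001220703125, 268.1000061035156], [519.5999755859375, 145.10000610351562], [564.4000244140625, 154.5], [538.5, 277.5]]
top0 [51 12 16  7 72] [398.5 230.2]
scene0 [ 50   4  16  13 140] [402.4 185.5]
scene0 [ 6 27  3  4  9] [351.9 203.3]
```

```bash
cat >> h.py <<'E'
def go(x,y,z,yaw):
    T,s=tool(); G=R.from_euler('xyz',[np.pi,0,yaw]).as_matrix()
    t=T[:3,:3].T@(np.array([x,y,z])-T[:3,3])/10; w=R.from_matrix(T[:3,:3].T@G).as_rotvec()
    print('row',t.round(2).tolist(),w.round(3).tolist(),'clock',s['clock'],'pos',s['eef_pos'].round(1),'rot',s['tool_rot'].round(3),'w',round(s['width'],1),'F',s['force'].round(2))
E
python3 - <<'E'
from h import *
go(453,-290,240,1.379)
d=save('wrist','w0');print(d['mount'],d['fx'],d['cx'],d['cy'])
E
```

```text
row [27.91, -18.97, 6.34] [-0.002, -0.001, -0.923] clock 0.1 pos [ 286.  -583.2  303.1] rot [-3.14   0.     0.456] w 85.5 F [ 0.3  -0.07  0.53]
[[ 5.09949732e-04  9.59455579e-01  2.81859419e-01  7.16970915e+01]
 [ 9.99999811e-01 -5.86234364e-04  1.86320529e-04 -5.56466261e-01]
 [ 3.44001948e-04  2.81859271e-01 -9.59455696e-01 -6.97112778e+01]
 [ 0.00000000e+00  0.00000000e+00  0.00000000e+00  1.00000000e+00]] 290.1832546222013 282.17060052383675 210.72859050287695
```

send_rows(rows=[[[27.9, -19.0, 6.3, 0, 0, -0.92], [27.9, -19.0, 6.3, 0, 0, -0.92], [27.9, -19.0, 6.3, 0, 0, -0.92], [27.9, -19.0, 6.3, 0, 0, -0.92], [27.9, -19.0, 6.3, 0, 0, -0.92], [27.9, -19.0, 6.3, 0, 0, -0.92], [27.9, -19.0, 6.3, 0, 0, -0.92], [27.9, -19.0, 6.3, 0, 0, -0.92], [27.9, -19.0, 6.3, 0, 0, -0.92], [27.9, -19.0, 6.3, 0, 0, -0.92]]])

```text
clock: 1.15
eef_pos: [452.4, -291.5, 240.9]
tool_rot: [-3.141, 0.001, 1.374]
force: [0.1, 0.6, -0.5]
width: 85.8
gripper_force: 0.0
```

```bash
python3 - <<'E'
from h import *
T,s=tool(); d=save('wrist','w1'); d['extrinsics']=T@d['mount']; np.savez('pics/w1.npz',**d); print(s['eef_pos'],s['tool_rot'],s['clock'])
E
```

```text
[ 452.36358573 -291.52376736  240.91404723] [-3.14118545e+00  1.04176535e-03  1.37385117e+00] 1.15
```

View pics/w1.png

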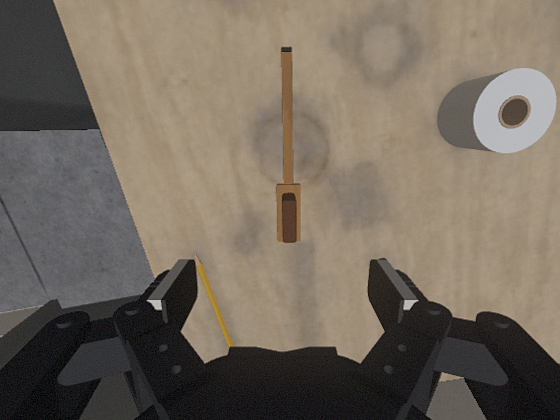

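```bash
python3 - <<'E'
from h import *
d=load('w1');p=d['pixels'];h=cv2.cvtColor(p,cv2.COLOR_RGB2HSV)
m=((h[...,1]>105)&(h[...,0]<18)).astype(np.uint8); 
k=np.zeros_like(m);k[40:260,260:320]=1;m&=k
for v in (55,60,80,100,120,140,160,175,182,186,190,200,210,220,230,240,243,246):
    xs=np.where(m[v])[0]; dk=np.where((m[v]>0)&(h[v,:,2]<105))[0]
    if len(xs): 
        u=(xs[0]+xs[-1])/2; print(v,xs[0],xs[-1],onz(d,u,v,10)[:2].round(1), 'dark',(dk[0],dk[-1],onz(d,dk.mean(),v,46)[:2].round(1)) if len(dk) else '')
print('nose',onz(d,286.3,47,10),onz(d,286.3,52,0))
print('foot front',onz(d,289,184,10),'foot rear',onz(d,289,243,10), 'handle top rear?',onz(d,289,242,46),onz(d,289,193,10),onz(d,289,203,46))
E
```

```text
55 282 291 [ 482.3 -159.8] dark 
60 282 290 [ 481.  -163.9] dark 
80 282 291 [ 478.2 -180.9] dark 
100 283 291 [ 475.2 -198.5] dark 
120 283 291 [ 471.7 -216.7] dark 
140 283 292 [ 468.5 -235.7] dark 
160 283 292 [ 464.7 -255.3] dark 
175 284 292 [ 462.3 -270.6] dark 
182 284 292 [ 460.9 -277.9] dark 
186 276 300 [ 460.1 -282. ] dark 
190 276 300 [ 459.3 -286.3] dark 
200 277 300 [ 457.7 -297.1] dark (np.int64(282), np.int64(295), array([ 459.5, -288.1]))
210 277 299 [ 455.1 -307.9] dark (np.int64(282), np.int64(296), array([ 457.4, -297.6]))
220 277 300 [ 453.5 -319.2] dark (np.int64(282), np.int64(296), array([ 455.5, -307.5]))
230 277 299 [ 450.7 -330.4] dark (np.int64(283), np.int64(296), array([ 454. , -317.6]))
240 278 299 [ 449.  -342.2] dark (np.int64(283), np.int64(295), array([ 451.6, -327.7]))
nose [ 483.35757418 -153.23850243   10.        ] [ 483.10776663 -155.21091642    0.        ]
foot front [ 461.52316106 -280.15345762   10.        ] foot rear [ 448.91191522 -345.80448289   10.        ] handle top rear? [ 451.18041064 -329.77347691   46.        ] [ 459.69536524 -289.66851039   10.        ] [ 458.6507791  -290.88458723   46.        ]
```

```bash
python3 - <<'E'
from h import *
go(455,-311.6,85,1.394)
E
```

```text
row [-1.87, 0.66, 15.6] [-0.0, 0.001, -0.021] clock 1.2 pos [ 452.2 -291.8  241. ] rot [-3.141e+00  1.000e-03  1.373e+00] w 85.7 F [-0.41 -0.28  0.04]
```

send_rows(rows=[[[-1.87, 0.66, 4, 0, 0, -0.02], [-1.87, 0.66, 8, 0, 0, -0.02], [-1.87, 0.66, 11, 0, 0, -0.02], [-1.87, 0.66, 13.5, 0, 0, -0.02], [-1.87, 0.66, 15.0, 0, 0, -0.02], [-1.87, 0.66, 15.6, 0, 0, -0.02], [-1.87, 0.66, 15.6, 0, 0, -0.02]]], grip=60)

```text
clock: 1.9
eef_pos: [455.6, -310.4, 84.8]
tool_rot: [-3.141, 0.0, 1.395]
force: [-0.8, -0.8, -0.8]
width: 65.1
gripper_force: 0.0
```

```bash
python3 - <<'E'
from h import *
go(455,-311.6,85,1.394)
E
```

```text
row [-0.13, -0.04, -0.02] [-0.0, 0.0, 0.001] clock 1.9 pos [ 455.6 -310.4   84.8] rot [-3.141  0.     1.395] w 65.1 F [-0.75 -0.82 -0.78]
```

send_rows(rows=[[[-0.1, 0, 0, 0, 0, 0], [-0.1, 0, 0, 0, 0, 0], [-0.1, 0, 0, 0, 0, 0], [-0.1, 0, 0, 0, 0, 0], [-0.1, 0, 0, 0, 0, 0], [-0.1, 0, 0, 0, 0, 0], [-0.1, 0, 0, 0, 0, 0], [-0.1, 0, 0, 0, 0, 0]]], grip=255)

```text
clock: 2.7
eef_pos: [456.2, -311.1, 85.9]
tool_rot: [3.14, 0.001, 1.396]
force: [-0.8, -0.7, 6.3]
width: 13.3
gripper_force: 59.6
```

```bash
python3 - <<'E'
from h import *
go(531,-6,200,1.78)
E
```

```text
row [31.34, 2.07, -11.43] [0.001, 0.001, -0.384] clock 2.7 pos [ 456.2 -311.1   85.9] rot [3.140e+00 1.000e-03 1.396e+00] w 13.3 F [-0.77 -0.68  6.32]
```

send_rows(rows=[[[0, 0, -1, 0, 0, 0], [0, 0, -4, 0, 0, 0], [0, 0, -8, 0, 0, -0.05], [4, 0.3, -11, 0, 0, -0.1], [8.5, 0.6, -11.4, 0, 0, -0.15], [13, 0.9, -11.4, 0, 0, -0.2], [17.5, 1.2, -11.4, 0, 0, -0.25], [22, 1.5, -11.4, 0, 0, -0.3], [26.5, 1.8, -11.4, 0, 0, -0.35], [30, 2, -11.4, 0, 0, -0.384]]])

```text
clock: 3.7
eef_pos: [527.9, -15.6, 199.6]
tool_rot: [3.141, -0.001, 1.784]
force: [-0.0, -0.4, -1.4]
width: 13.2
gripper_force: 58.6
```

send_rows(rows=[[[1.3, 0.1, 0, 0, 0, 0], [1.3, 0.1, 0, 0, 0, 0], [1.3, 0.1, 0, 0, 0, 0], [1.3, 0.1, 0, 0, 0, 0]]])

```text
clock: 4.1
eef_pos: [525.6, -8.4, 198.9]
tool_rot: [-3.141, 0.001, 1.776]
force: [1.2, -0.4, -1.3]
width: 13.0
gripper_force: 58.6
```

```bash
python3 - <<'E'
from h import *
T,s=tool(); d=save('wrist','w2'); d['extrinsics']=T@d['mount']; np.savez('pics/w2.npz',**d); print(s['eef_pos'],s['tool_rot'],s['clock'],s['force'],s['width'])
cv2.imwrite('pics/w2b.png',cv2.resize(d['pixels'][:,:,::-1],(800,600),interpolation=2))
E
```

```text
[525.55372659  -8.37920111 198.92532771] [-3.14071708e+00  1.37211826e-03  1.77641392e+00] 4.1 [ 1.20786272 -0.44706515 -1.26289526] 13.044776414572738
```

View pics/w2b.png

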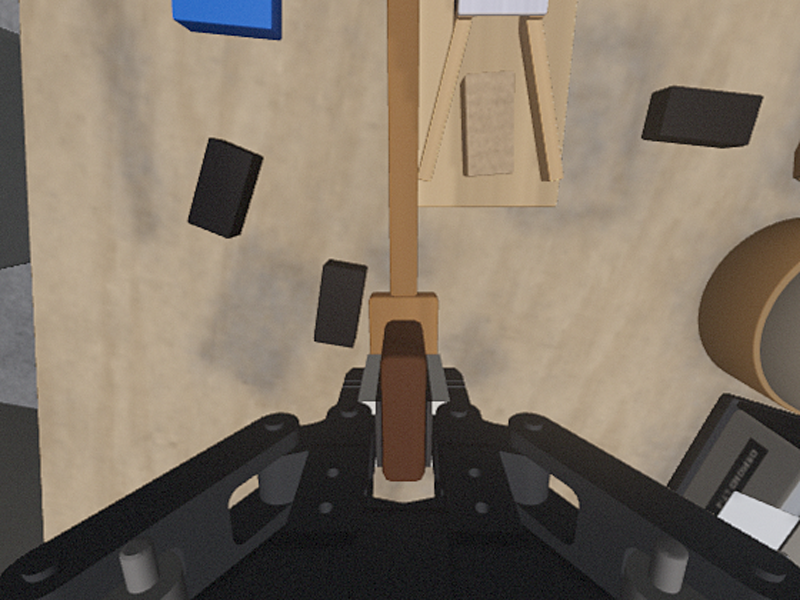

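```bash
python3 - <<'E'
from h import *
d=load('w2')
def P(u,v,z): return onz(d,u*.7,v*.7,z)
L=P(433,181,24);Rr=P(546,181,24); a=P(457,14,32);b=P(548,16,32);c=P(557,206,6)
print('walls',L,Rr,np.linalg.norm(L-Rr)); print('roof',a,b,np.linalg.norm(a-b)); print('basecorner',c)
m0=(L+Rr)/2; m1=(a+b)/2; v=(m1-m0)[:2]; print('mid',m0,m1,np.linalg.norm(v),np.degrees(np.arctan2(v[1],v[0])))
B=[P(*q,26) for q in((468,72),(513,71),(514,174),(465,177))]; B=np.array(B)[:,:2]; print(B.mean(0),np.linalg.norm(B[0]-B[1]),np.linalg.norm(B[1]-B[2]))
w=(B[0]+B[1]-B[2]-B[3]);print('box yaw',np.degrees(np.arctan2(w[1],w[0])))
for n,(u,vv) in dict(sl=(388,230),sr=(415.5,230)).items(): pass
# stick in hand: strip centre line at two rows, z = tcp height-based
T,s=tool(); zs=T[2,3]-85.9+10
for vv in (20,100,200,280):
    row=cv2.cvtColor(d['pixels'],cv2.COLOR_RGB2HSV)[int(vv*.7),260:300]; 
print('strip', [ (np.linalg.inv(T)@np.append(P(u,vv,zs),1))[:2].round(1) for u,vv in((402,20),(402.3,285),(403,294))])
E
```

```text
walls [527.35535727  64.63667228  24.        ] [590.00927712  77.73761012  24.        ] 64.0089700312125
roof [520.61367965 144.217125    32.        ] [564.86164824 152.58300252  32.        ] 45.031884600977946
basecorner [606.95891651  66.01981025   6.        ]
mid [558.68231719  71.1871412   24.        ] [542.73766395 148.40006376  32.        ] 78.8420406704207 101.66771086341305
[550.9181969   99.25190718] 23.565062480515795 51.80415209427258
box yaw 104.60045235494064
strip [array([118.8,  -0.6]), array([35.5, -0.5]), array([32.1, -0.3])]
```

```bash
cat >> h.py <<'E'
YAW=np.radians(101.8);M=np.array([543,149.]);DX=np.array([np.cos(YAW),np.sin(YAW)]);DY=np.array([-DX[1],DX[0]])
def tojig(p): q=np.array(p)[:2]-M; return np.array([q@DX,q@DY])
def jig(x,y,z): p=M+x*DX+y*DY; go(*p,z,YAW)
def nose():
    T,s=tool(); p=T[:3,:3]@np.array([162.1,-.5,80.9])+T[:3,3]; return tojig(p).round(2),p[2].round(1)
E
python3 - <<'E'
from h import *
d=load('w2');P=lambda u,v,z:onz(d,u*.7,v*.7,z)
for n,q in dict(b1=(366,266),b1b=(353,347),b2=(262,157),b3=(645,100),roll=(700,330),lab=(670,485)).items(): print(n,tojig(P(*q,20)).round(0))
jig(-262,-.5,199);print(nose())
E
```

```text
b1 [-129.   72.]
b1b [-182.   82.]
b2 [-66. 130.]
b3 [-37. -83.]
roll [-171. -140.]
lab [-289. -142.]
row [-11.16, 4.97, 0.0] [-0.001, 0.001, -0.0] clock 4.15 pos [525.6  -8.3 198.9] rot [-3.141e+00  1.000e-03  1.776e+00] w 12.9 F [ 0.48  0.29 -1.43]
(array([11.61, 49.65]), np.float64(117.8))
```

send_rows(rows=[[[-4, 1.8, 0, 0, 0, 0], [-8, 3.5, 0, 0, 0, 0], [-11, 4.97, 0, 0, 0, 0], [-11.2, 4.97, 3, 0, 0, 0], [-11.2, 4.97, 6.5, 0, 0, 0], [-11.2, 4.97, 9, 0, 0, 0], [-11.2, 4.97, 10.2, 0, 0, 0], [-11.2, 4.97, 10.2, 0, 0, 0]]])

```text
clock: 4.95
eef_pos: [596.5, -106.2, 95.3]
tool_rot: [-3.138, -0.001, 1.778]
force: [0.4, -0.0, -1.3]
width: 13.2
gripper_force: 58.8
```

```bash
python3 - <<'E'
from h import *
print(nose());jig(-252,-.5,95)
T,s=tool(); d=save('scene','s3')
cv2.imwrite('pics/s3b.png',cv2.resize(d['pixels'][160:280,190:350,::-1],(800,600),interpolation=2))
E
```

```text
(array([-98.61,   0.89]), np.float64(14.5))
row [0.88, 0.04, 0.03] [-0.003, -0.001, 0.002] clock 4.95 pos [ 596.5 -106.2   95.3] rot [-3.138e+00 -1.000e-03  1.778e+00] w 13.2 F [ 0.42 -0.   -1.29]
```

View pics/s3b.png

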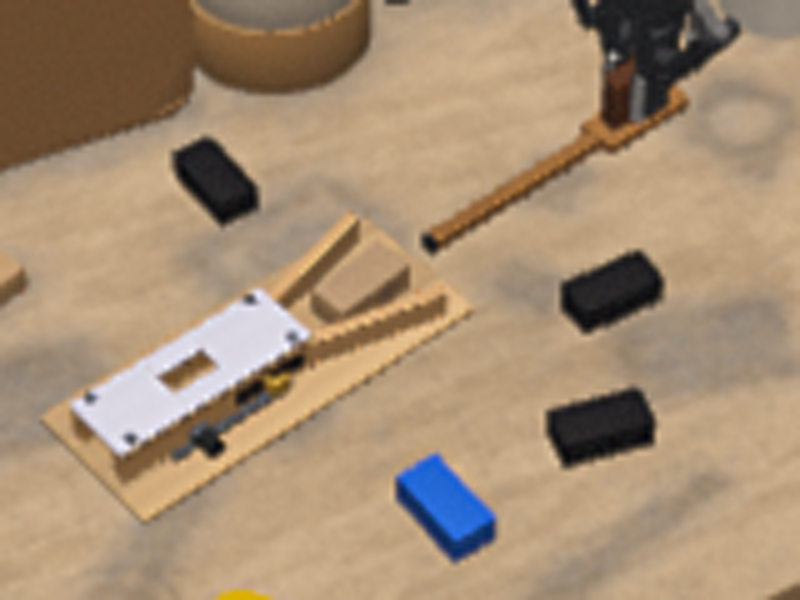

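send_rows(rows=[[[0.4, 0.04, 0, 0, 0, 0], [0.8, 0.08, 0, 0, 0, 0], [1.2, 0.08, 0, 0, 0, 0], [1.6, 0.08, 0, 0, 0, 0], [2.0, 0.08, 0, 0, 0, 0], [2.3, 0.08, 0, 0, 0, 0], [2.6, 0.08, 0, 0, 0, 0], [2.9, 0.08, 0, 0, 0, 0], [3.2, 0.08, 0, 0, 0, 0], [3.5, 0.08, 0, 0, 0, 0]]])

```text
clock: 6.0
eef_pos: [591.2, -70.7, 96.9]
tool_rot: [-3.142, 0.0, 1.78]
force: [1.2, -0.7, -0.9]
width: 13.2
gripper_force: 58.7
```

```bash
python3 - <<'E'
from h import *
print(nose());jig(-252,-.5,95)
E
```

```text
(array([-62.82,  -1.31]), np.float64(16.0))
row [-2.71, -0.19, 0.19] [-0.0, 0.0, 0.003] clock 6.0 pos [591.2 -70.7  96.9] rot [-3.142  0.     1.78 ] w 13.2 F [ 1.17 -0.67 -0.92]
```

send_rows(rows=[[[0.3, -0.06, 0.03, 0, 0, 0], [0.6, -0.1, 0.06, 0, 0, 0], [0.9, -0.1, 0.1, 0, 0, 0], [1.2, -0.1, 0.1, 0, 0, 0], [1.5, -0.1, 0.1, 0, 0, 0], [1.8, -0.1, 0.1, 0, 0, 0], [2.1, -0.1, 0.1, 0, 0, 0], [2.3, -0.1, 0.1, 0, 0, 0]]])

```text
clock: 6.8
eef_pos: [585.5, -48.1, 95.9]
tool_rot: [3.142, -0.0, 1.78]
force: [-1.0, 0.6, -0.8]
width: 13.1
gripper_force: 58.7
```

```bash
python3 - <<'E'
from h import *
print(nose());jig(-202.1,-.5,95)
T,s=tool(); d=save('scene','s4')
cv2.imwrite('pics/s4b.png',cv2.resize(d['pixels'][180:280,190:323,::-1],(800,600),interpolation=2))
E
```

```text
(array([-39.5 ,  -0.25]), np.float64(15.0))
row [-0.05, -0.08, 0.09] [0.0, -0.0, 0.003] clock 6.8 pos [585.5 -48.1  95.9] rot [ 3.142 -0.     1.78 ] w 13.1 F [-0.95  0.58 -0.85]
```

View pics/s4b.png

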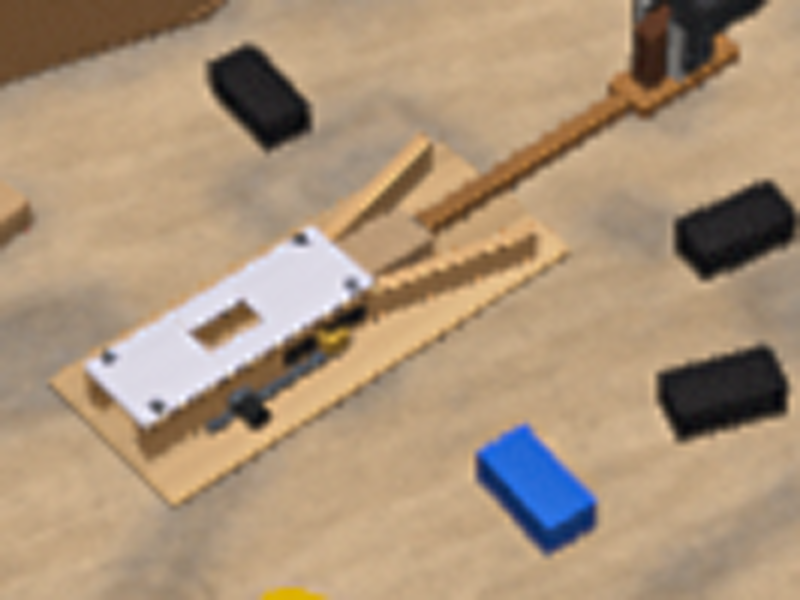

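send_rows(rows=[[[0.2, -0.03, 0.05, 0, 0, 0], [0.4, -0.05, 0.05, 0, 0, 0], [0.6, -0.05, 0.05, 0, 0, 0], [0.8, -0.05, 0.05, 0, 0, 0], [1.0, -0.05, 0.05, 0, 0, 0], [1.2, -0.05, 0.05, 0, 0, 0], [1.4, -0.05, 0.05, 0, 0, 0], [1.6, -0.05, 0.05, 0, 0, 0], [1.8, -0.05, 0.05, 0, 0, 0], [2.0, -0.05, 0.05, 0, 0, 0]]])

```text
clock: 7.85
eef_pos: [581.4, -30.0, 95.7]
tool_rot: [3.141, 0.001, 1.779]
force: [2.6, -5.1, -0.1]
width: 13.1
gripper_force: 58.9
```

```bash
cat >> h.py <<'E'
def rep(x):
    T,s=tool(); print('nose',nose(),'push',round(-(s['force'][:2]-[.4,0])@DX,2)); jig(x-162.1,-.5,95)
E
python3 - <<'E'
from h import *
rep(-20)
E
```

```text
nose (array([-21.06,  -0.29]), np.float64(14.5)) push 5.4
row [0.1, -0.05, 0.07] [0.001, 0.001, 0.002] clock 7.85 pos [581.4 -30.   95.7] rot [3.141e+00 1.000e-03 1.779e+00] w 13.1 F [ 2.6  -5.06 -0.06]
```

send_rows(rows=[[[0.15, 0, 0.03, 0, 0, 0], [0.3, 0, 0.03, 0, 0, 0], [0.45, 0, 0.03, 0, 0, 0], [0.6, 0, 0.03, 0, 0, 0], [0.75, 0, 0.03, 0, 0, 0], [0.9, 0, 0.03, 0, 0, 0], [1.05, 0, 0.03, 0, 0, 0], [1.2, 0, 0.03, 0, 0, 0], [1.35, 0, 0.03, 0, 0, 0], [1.5, 0, 0.03, 0, 0, 0]]])

```text
clock: 8.85
eef_pos: [578.0, -14.2, 95.2]
tool_rot: [3.141, -0.0, 1.78]
force: [1.7, -3.8, -0.1]
width: 13.3
gripper_force: 58.9
```

```bash
python3 - <<'E'
from h import *
rep(-5)
E
```

```text
nose (array([-4.82,  0.04]), np.float64(14.3)) push 3.99
row [-0.02, -0.04, 0.02] [0.001, -0.0, 0.003] clock 8.85 pos [578.  -14.2  95.2] rot [ 3.141 -0.     1.78 ] w 13.3 F [ 1.69 -3.81 -0.15]
```

send_rows(rows=[[[0.2, 0, 0, 0, 0, 0], [0.4, 0, 0, 0, 0, 0], [0.6, 0, 0, 0, 0, 0], [0.8, 0, 0, 0, 0, 0], [1.0, 0, 0, 0, 0, 0], [1.2, 0, 0, 0, 0, 0], [1.4, 0, 0, 0, 0, 0], [1.6, 0, 0, 0, 0, 0], [1.7, 0, 0, 0, 0, 0], [1.8, 0, 0, 0, 0, 0]]])

```text
clock: 9.85
eef_pos: [573.8, 3.1, 95.1]
tool_rot: [-3.141, 0.0, 1.78]
force: [1.0, -2.9, -0.3]
width: 13.2
gripper_force: 58.8
```

```bash
python3 - <<'E'
from h import *
rep(13)
E
```

```text
nose (array([12.92,  0.74]), np.float64(14.1)) push 2.93
row [0.01, 0.02, 0.01] [-0.001, 0.0, 0.003] clock 9.85 pos [573.8   3.1  95.1] rot [-3.141  0.     1.78 ] w 13.2 F [ 0.96 -2.87 -0.34]
```

send_rows(rows=[[[0.1, 0, 0, 0, 0, 0], [0.2, 0, 0, 0, 0, 0], [0.3, 0, 0, 0, 0, 0], [0.4, 0, 0, 0, 0, 0], [0.5, 0, 0, 0, 0, 0], [0.6, 0, 0, 0, 0, 0], [0.7, 0, 0, 0, 0, 0], [0.8, 0, 0, 0, 0, 0], [0.9, 0, 0, 0, 0, 0]]])

```text
clock: 10.75
eef_pos: [572.1, 12.0, 95.1]
tool_rot: [-3.141, 0.0, 1.78]
force: [1.6, -4.8, -0.4]
width: 13.1
gripper_force: 58.8
```

send_rows(rows=[[[0.05, 0, 0, 0, 0, 0], [0.1, 0, 0, 0, 0, 0], [0.15, 0, 0, 0, 0, 0], [0.2, 0, 0, 0, 0, 0]]])

```text
clock: 11.15
eef_pos: [571.7, 13.9, 95.1]
tool_rot: [-3.142, 0.0, 1.78]
force: [0.5, -3.8, 0.4]
width: 13.0
gripper_force: 58.8
```

send_rows(rows=[[[0.05, 0, 0, 0, 0, 0], [0.1, 0, 0, 0, 0, 0], [0.15, 0, 0, 0, 0, 0], [0.2, 0, 0, 0, 0, 0]]])

```text
clock: 11.55
eef_pos: [571.3, 15.9, 95.1]
tool_rot: [-3.142, 0.0, 1.78]
force: [0.6, -3.7, -1.5]
width: 13.2
gripper_force: 58.8
```

send_rows(rows=[[[0.05, 0, 0, 0, 0, 0], [0.1, 0, 0, 0, 0, 0], [0.15, 0, 0, 0, 0, 0], [0.2, 0, 0, 0, 0, 0]]])

```text
clock: 11.95
eef_pos: [570.9, 17.9, 95.1]
tool_rot: [-3.142, -0.0, 1.78]
force: [1.0, -3.9, -1.4]
width: 13.2
gripper_force: 58.8
```

```bash
python3 - <<'E'
from h import *
rep(28)
E
```

```text
nose (array([28.1 ,  0.46]), np.float64(14.2)) push 3.99
row [-0.01, -0.0, 0.01] [-0.0, -0.0, 0.003] clock 11.95 pos [570.9  17.9  95.1] rot [-3.142 -0.     1.78 ] w 13.2 F [ 1.03 -3.95 -1.42]
```

send_rows(rows=[[[0.05, 0, 0, 0, 0, 0], [0.1, 0, 0, 0, 0, 0], [0.15, 0, 0, 0, 0, 0], [0.2, 0, 0, 0, 0, 0]]])

```text
clock: 12.35
eef_pos: [570.5, 19.9, 95.1]
tool_rot: [3.142, 0.0, 1.78]
force: [0.5, -3.0, -1.3]
width: 12.7
gripper_force: 58.8
```

send_rows(rows=[[[0.05, 0, 0, 0, 0, 0], [0.1, 0, 0, 0, 0, 0], [0.15, 0, 0, 0, 0, 0], [0.2, 0, 0, 0, 0, 0]]])

```text
clock: 12.75
eef_pos: [570.1, 21.9, 95.1]
tool_rot: [3.142, -0.0, 1.78]
force: [1.1, -3.7, 0.1]
width: 12.9
gripper_force: 58.8
```

send_rows(rows=[[[0.05, 0, 0, 0, 0, 0], [0.1, 0, 0, 0, 0, 0], [0.15, 0, 0, 0, 0, 0], [0.2, 0, 0, 0, 0, 0]]])

```text
clock: 13.15
eef_pos: [569.7, 23.8, 95.1]
tool_rot: [3.142, -0.0, 1.78]
force: [1.2, -4.2, -0.2]
width: 13.6
gripper_force: 58.8
```

Nose at about x 34; still rubbing on the catch.

send_rows(rows=[[[0.05, 0, 0, 0, 0, 0], [0.1, 0, 0, 0, 0, 0], [0.15, 0, 0, 0, 0, 0], [0.2, 0, 0, 0, 0, 0]]])

```text
clock: 13.55
eef_pos: [569.1, 27.0, 95.0]
tool_rot: [3.142, -0.001, 1.781]
force: [0.2, -0.1, -0.8]
width: 13.4
gripper_force: 58.8
```

send_rows(rows=[[[0.05, 0, 0, 0, 0, 0], [0.1, 0, 0, 0, 0, 0], [0.15, 0, 0, 0, 0, 0], [0.2, 0, 0, 0, 0, 0]]])

```text
clock: 13.95
eef_pos: [568.9, 27.7, 95.1]
tool_rot: [3.142, -0.0, 1.78]
force: [0.3, 0.5, -0.9]
width: 13.3
gripper_force: 58.8
```

send_rows(rows=[[[0.05, 0, 0, 0, 0, 0], [0.1, 0, 0, 0, 0, 0], [0.1, 0, 0, 0, 0, 0]]])

```text
clock: 14.25
eef_pos: [568.8, 28.1, 95.2]
tool_rot: [3.142, 0.001, 1.779]
force: [-0.4, -1.7, -1.3]
width: 13.3
gripper_force: 58.8
```

send_rows(rows=[[[0.05, 0, 0, 0, 0, 0], [0.1, 0, 0, 0, 0, 0], [0.1, 0, 0, 0, 0, 0]]])

```text
clock: 14.55
eef_pos: [568.7, 28.2, 95.3]
tool_rot: [-3.142, 0.002, 1.779]
force: [0.2, -4.9, 0.1]
width: 13.2
gripper_force: 59.0
```

send_rows(rows=[[[0.05, 0, 0, 0, 0, 0], [0.1, 0, 0, 0, 0, 0], [0.1, 0, 0, 0, 0, 0]]])

```text
clock: 14.85
eef_pos: [568.6, 28.2, 95.3]
tool_rot: [-3.141, 0.003, 1.778]
force: [1.5, -7.9, 1.0]
width: 13.3
gripper_force: 59.1
```

send_rows(rows=[[[0, 0, 0, 0, 0, 0], [0, 0, 0, 0, 0, 0], [0, 0, 0, 0, 0, 0], [0, 0, 0, 0, 0, 0]]])

```text
clock: 15.25
eef_pos: [568.6, 28.2, 95.3]
tool_rot: [-3.141, 0.003, 1.778]
force: [1.6, -7.6, 0.7]
width: 12.9
gripper_force: 59.1
```

```bash
python3 - <<'E'
from h import *
rep(38)
d=save('scene','s5'); e=load('scene0')
c=lambda p:cv2.resize(p['pixels'][205:255,195:285,::-1],(800,300)if 0 else (540,300),interpolation=2)
cv2.imwrite('pics/s5b.png',np.vstack([c(d),c(e)]))
E
```

```text
nose (array([38.43,  0.35]), np.float64(14.0)) push 7.65
row [-0.07, 0.01, 0.03] [-0.0, 0.003, 0.001] clock 15.25 pos [568.6  28.2  95.3] rot [-3.141e+00  3.000e-03  1.778e+00] w 12.9 F [ 1.56 -7.57  0.75]
```

View pics/s5b.png

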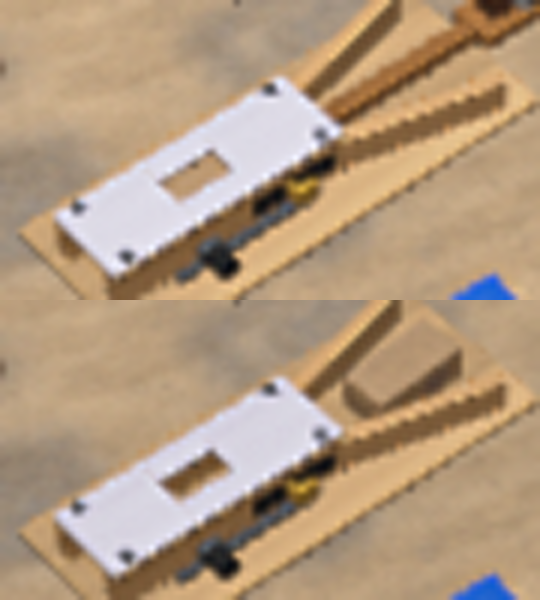

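send_rows(rows=[[[0.01, 0, 0, 0, 0, 0], [0.01, 0, 0, 0, 0, 0], [0.01, 0, 0, 0, 0, 0], [0.01, 0, 0, 0, 0, 0], [0.01, 0, 0, 0, 0, 0], [0.01, 0, 0, 0, 0, 0]]])

```text
clock: 15.9
eef_pos: [568.6, 28.3, 95.3]
tool_rot: [-3.141, 0.003, 1.778]
force: [1.5, -7.0, 1.7]
width: 13.2
gripper_force: 59.1
```

send_rows(rows=[[[-0.3, 0, 0, 0, 0, 0], [-1, 0, 0, 0, 0, 0], [-2, 0, 0, 0, 0, 0], [-3.5, 0, 0, 0, 0, 0], [-5, 0, 0, 0, 0, 0], [-7, 0, 0, 0, 0, 0], [-9, 0, 0, 0, 0, 0], [-11, 0, 0, 0, 0, 0], [-13, 0, 0, 0, 0, 0], [-15, 0, 0, 0, 0, 0]]])

```text
clock: 16.9
eef_pos: [599.3, -118.6, 95.0]
tool_rot: [-3.141, 0.0, 1.778]
force: [0.5, 0.4, -0.4]
width: 13.1
gripper_force: 58.7
```

send_rows(rows=[[[-1, 0, -2, 0, 0, 0], [-1, 0, -5, 0, 0, 0], [-1, 0, -8, 0, 0, 0], [-1, 0, -10, 0, 0, 0], [-1, 0, -10, 0, 0, 0]]])

```text
clock: 17.4
eef_pos: [603.0, -127.7, 198.1]
tool_rot: [3.136, 0.002, 1.778]
force: [1.3, 0.8, -1.1]
width: 12.7
gripper_force: 58.7
```

```bash
python3 - <<'E'
from h import *
print(nose()); go(456.2,-311.1,150,1.396)
E
```

```text
(array([-121.23,   -1.96]), np.float64(116.8))
row [-14.92, -18.17, 4.75] [0.006, 0.001, 0.382] clock 17.4 pos [ 603.  -127.7  198.1] rot [3.136e+00 2.000e-03 1.778e+00] w 12.7 F [ 1.26  0.78 -1.1 ]
```

send_rows(rows=[[[-3, -3.6, 0, 0, 0, 0.08], [-6, -7.2, 0, 0, 0, 0.15], [-9, -10.8, 1, 0, 0, 0.23], [-12, -14.4, 3, 0, 0, 0.3], [-14, -17, 4.5, 0, 0, 0.36], [-14.9, -18.2, 4.7, 0, 0, 0.38], [-14.9, -18.2, 4.7, 0, 0, 0.38], [-14.9, -18.2, 4.7, 0, 0, 0.38]]])

```text
clock: 18.2
eef_pos: [455.6, -308.4, 148.2]
tool_rot: [3.14, -0.001, 1.402]
force: [0.5, 0.0, -1.5]
width: 13.4
gripper_force: 58.8
```

```bash
python3 - <<'E'
from h import *
go(456.2,-311.1,88,1.396)
E
```

```text
row [-0.27, 0.1, 6.02] [0.001, -0.001, 0.006] clock 18.2 pos [ 455.6 -308.4  148.2] rot [ 3.140e+00 -1.000e-03  1.402e+00] w 13.4 F [ 0.54  0.01 -1.46]
```

send_rows(rows=[[[0, 0, 1.5, 0, 0, 0], [0, 0, 3, 0, 0, 0], [0, 0, 4.5, 0, 0, 0], [0, 0, 5.5, 0, 0, 0], [0, 0, 6.0, 0, 0, 0], [0, 0, 6.1, 0, 0, 0], [0, 0, 6.2, 0, 0, 0], [0, 0, 6.2, 0, 0, 0]]])

```text
clock: 19.0
eef_pos: [454.7, -309.4, 86.6]
tool_rot: [3.141, 0.0, 1.4]
force: [-0.5, -0.2, -0.3]
width: 13.0
gripper_force: 58.9
```

send_rows(rows=[[[0, 0, 0.05, 0, 0, 0], [0, 0, 0.1, 0, 0, 0], [0, 0, 0.1, 0, 0, 0]]])

```text
clock: 19.3
eef_pos: [454.6, -309.5, 85.9]
tool_rot: [3.141, 0.0, 1.4]
force: [-0.4, 1.3, 5.0]
width: 13.0
gripper_force: 59.8
```

Contact made (5 N); open and rise.

send_rows(rows=[[[0, 0, 0, 0, 0, 0], [0, 0, 0, 0, 0, 0], [0, 0, 0, 0, 0, 0], [0, 0, 0, 0, 0, 0], [0, 0, 0, 0, 0, 0], [0, 0, 0, 0, 0, 0], [0, 0, 0, 0, 0, 0], [0, 0, 0, 0, 0, 0]]], grip=0)

```text
clock: 20.1
eef_pos: [454.3, -309.3, 85.1]
tool_rot: [-3.142, -0.0, 1.4]
force: [0.3, -0.3, 1.3]
width: 85.0
gripper_force: 0.0
```

send_rows(rows=[[[0, 0, -1, 0, 0, 0], [0, 0, -4, 0, 0, 0], [0, 0, -8, 0, 0, 0], [0, 0, -12, 0, 0, 0], [0, 0, -15, 0, 0, 0], [0, 0, -15, 0, 0, 0], [0, 0, -15, 0, 0, 0]]])

```text
clock: 20.8
eef_pos: [454.3, -309.5, 236.2]
tool_rot: [3.14, 0.001, 1.4]
force: [-0.5, 0.5, 0.1]
width: 85.6
gripper_force: 0.0
```

```bash
python3 - <<'E'
from h import *
d=save('scene','s6')
cv2.imwrite('pics/s6b.png',cv2.resize(d['pixels'][150:320,120:430,::-1],(800,440),interpolation=2))
E
```

```text
(no output)
```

View pics/s6b.png

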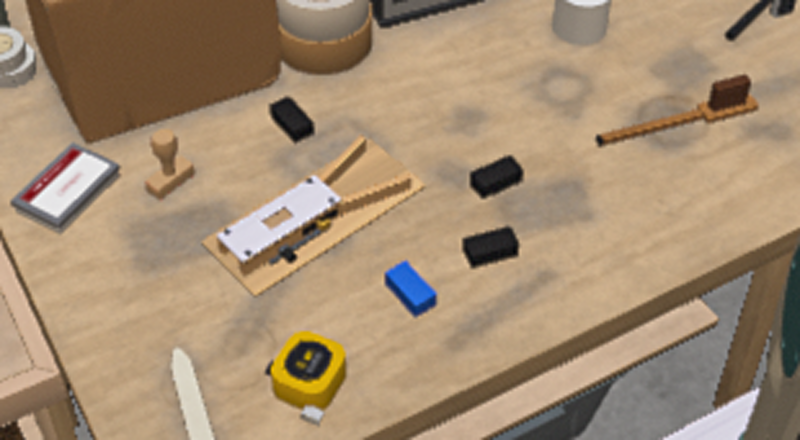

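The stick lies flat at (600..755, 140..100), the box is inside the jig with its top visible in the window at (275,218), and the tape measure and ink pad are where they were.

```bash
python3 -c "
from cell import ctrl
print(ctrl.finish_job())"
```

```text
the job is handed in; nothing more can be done
None
```

The job is handed in: the box went past the catch and was held against the end stop at 7 to 8 N for about a second, the highest push reading was about 8 N (read at the end of each move), and the stick lies flat on the bench clear of the jig, with the tape measure and ink pad untouched.

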